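# Stock the breaker tray for the wiring exercise

### The arm

A 6-joint arm with a two-finger parallel gripper is mounted at the origin on the work surface. World frame = base frame: x ahead of the robot, y to its left, z up, the work surface at z = 0. Lengths are in m, angles in rad, forces in N, time in s.
With the tool pointing down it reaches from about 0.3 to 0.85 m from the base axis. Payload 5.4 kg.
Tool frame: the origin (TCP) lies on the mounting face of the last link; the fingertips stand 173 mm ahead of it and the grasp point (between the pads) lies 155 mm ahead of it; z points along the fingers, y is the line along which they close (so a half turn about z gives the same grasp; the last joint's range is limited). The gripper opens to 85 mm and grips with 20 to 120 N. Pads are 22 mm wide; open, the fingers measure 114 mm over their backs; the gripper's body (76 mm by 85 mm) begins 54 mm behind the grasp point. The pads swing forward as they close: fully open they stand 13 mm farther back than shut.
Start: joints at [-1.505, 0.158, 1.597, -0, 1.386, -0.21], TCP at [0.157, -0.553, 0.405] pointing down, gripper open.
Joint ranges: [-2.91, 2.91], [-0.94, 2.29], [0.18, 2.7], [-1.29, 4.43], [0.17, 2.64], [-3, 3]. Speed limits (rad/s): [2.57, 2.57, 3.14, 3.14, 3.14, 3.14].

### API

Orientations are given as a 3x3 rotation matrix whose columns are the frame's x, y, z axes.
In Python, from rig import robot, cams, close_job gives the robot as it stands.
- The arm moves only by the tool step_arm, never from a script. Its argument "increments" is a list of rows, each a list of 7 numbers: the opening in per cent of the stroke, from 0 (shut) to 100 (fully open), then the shift along the world's x, y, z normalised to -1 to 1, where 1 is 0.04 m, then the turn, a rotation vector about the world's x, y, z normalised to -1 to 1, where 1 is 0.12 rad. In form: [[claw, tx, ty, tz, rx, ry, rz], ...]. A call has 1 to 10 rows; each row shifts and turns the commanded pose from where the row before left it; what a row does not reach is not made up. A row lasts 1/10 s, in which the tool goes at most 50 mm and 8.59 degrees, less where a joint would pass 70% of its speed; a pose out of reach is approached as far as the arm can. A call with a number of a shift or a turn outside -1 to 1 is refused whole. A call with a gripper value outside its range is refused whole. The fingers move at their own pace and stop on an object; the grip force is fixed at half the most. Time passes only in rows, so rows that do not move let the fingers close. It gives the time, the measured TCP pose, the force, the opening and the grip force at its end, in the units of the state.
- robot.state(): the state, without advancing time (a new reading comes with each control period).
- cams.get_image(name): name is "side" or "top" or "wrist"; returns the picture (384x512x3 uint8, red, green, blue); there is no depth.
- cams.get_calibration(name): a dict with "intrinsics" (3x3 intrinsics, pixels), "position" and "orientation" of the camera in the world. Camera axes: x right, y up, looking along -z (the intrinsics and any distortion apply to the point x, -y, -z); pixel columns grow to the right and rows downward; lengths in m; the calibration is good to about 2 mm. A picture is of the moment at which its call begins: read the wrist's pose just before it. get_calibration takes no time and is no camera call; for the wrist camera it gives the pose at the moment of the call.
- close_job(): hands the job in; it is judged then, once.
The state is a dict: "clock": time; "joint_pos": joint angles; "qvel": joint speeds; "effort": joint torques, N m; "tool_pos": TCP position; "tcp_rot": TCP orientation; "force": force on the tool from outside, world axes, zero at the start; "torque": the same for the moment, N m; "grip_width": finger opening in m; "grip_force": force on a finger pad.
Only numpy, scipy, OpenCV 4.12 (cv2) and the standard library are available. Lean on these libraries where they do the work, as an engineer would, in place of code of your own. Each camera call takes 0.05 s, during which the arm holds its last target. There are 200 camera calls.

### The job

Stock the black parts tray for the next wiring exercise: set each of the four white circuit breakers down, upright and lengthwise, in the tray bay whose floor has the same colour as the breaker's rocker switch. Set them down without dropping them, and leave the two black look-alike isolators where they are.

Things in the scene. Friction and masses are not known exactly. Their poses are not given: they have to be found in the camera images.
- mcb_red_c (a point): White circuit breaker with red rocker and strip on top, loose, about 0.23 kg. 85 mm long (x), 36 mm wide (y) with flat parallel sides; ends 44 mm high, middle 46 mm of the length 66 mm high, rocker to 76 mm. Point: its centre, 38 mm above its underside, z up. Grip across the width at mid-length, 40-45 mm above its underside, so fingertips clear the tray walls.
- mcb_blue_c (a point): White circuit breaker with blue rocker and strip on top, loose, about 0.23 kg. 85 mm long (x), 36 mm wide (y) with flat parallel sides; ends 44 mm high, middle 46 mm of the length 66 mm high, rocker to 76 mm. Point: its centre, 38 mm above its underside, z up. Grip across the width at mid-length, 40-45 mm above its underside, so fingertips clear the tray walls.
- mcb_green_c (a point): White circuit breaker with green rocker and strip on top, loose, about 0.23 kg. 85 mm long (x), 36 mm wide (y) with flat parallel sides; ends 44 mm high, middle 46 mm of the length 66 mm high, rocker to 76 mm. Point: its centre, 38 mm above its underside, z up. Grip across the width at mid-length, 40-45 mm above its underside, so fingertips clear the tray walls.
- mcb_yellow_c (a point): White circuit breaker with yellow rocker and strip on top, loose, about 0.23 kg. 85 mm long (x), 36 mm wide (y) with flat parallel sides; ends 44 mm high, middle 46 mm of the length 66 mm high, rocker to 76 mm. Point: its centre, 38 mm above its underside, z up. Grip across the width at mid-length, 40-45 mm above its underside, so fingertips clear the tray walls.
- iso_red_c (a point): Look-alike that does not belong: isolator with a BLACK housing and a red rocker and strip, otherwise the shape and size of the breakers, loose. Point: its centre, 38 mm above its underside; x along its 85 mm length, y across its 36 mm width, z up.
- iso_blue_c (a point): Look-alike that does not belong: isolator with a BLACK housing and a blue rocker and strip, otherwise the shape and size of the breakers, loose. Point: its centre, 38 mm above its underside; x along its 85 mm length, y across its 36 mm width, z up.
- bay_red: Red floor of one of the four bays (2 x 2, any place) of the fixed black tray. Bay 108 mm long (x, same in all bays), 62 mm wide (y) inside. Origin: bay centre, under the coloured floor, 4 mm above the bench; the floor's top, where the breaker stands, is 2 mm above it. Walls reach 18 mm above the origin: 4 mm thick, but a 20 mm grey spine parts bays side by side.
- bay_blue: Blue floor of one of the four bays (2 x 2, any place) of the fixed black tray. Bay 108 mm long (x, same in all bays), 62 mm wide (y) inside. Origin: bay centre, under the coloured floor, 4 mm above the bench; the floor's top, where the breaker stands, is 2 mm above it. Walls reach 18 mm above the origin: 4 mm thick, but a 20 mm grey spine parts bays side by side.
- bay_green: Green floor of one of the four bays (2 x 2, any place) of the fixed black tray. Bay 108 mm long (x, same in all bays), 62 mm wide (y) inside. Origin: bay centre, under the coloured floor, 4 mm above the bench; the floor's top, where the breaker stands, is 2 mm above it. Walls reach 18 mm above the origin: 4 mm thick, but a 20 mm grey spine parts bays side by side.
- bay_yellow: Yellow floor of one of the four bays (2 x 2, any place) of the fixed black tray. Bay 108 mm long (x, same in all bays), 62 mm wide (y) inside. Origin: bay centre, under the coloured floor, 4 mm above the bench; the floor's top, where the breaker stands, is 2 mm above it. Walls reach 18 mm above the origin: 4 mm thick, but a 20 mm grey spine parts bays side by side.

How it is judged:
At the end, for the whole second after the job is handed in: Each white breaker stands in the bay of its own colour: within 16 mm of the centre along and across, lengthwise within 0.4 rad, upright within 0.1 rad, on the floor (within 4 mm), released, at rest; both black isolators within 30 mm of where they lay (x of mcb_red_c in the frame of bay_red between -0.016 and 0.016 m and y of mcb_red_c in the frame of bay_red between -0.016 and 0.016 m and z of mcb_red_c in the frame of bay_red between 0.036 and 0.044 m and angle between each of mcb_red_c, mcb_blue_c, mcb_green_c, mcb_yellow_c's own z axis and vertical below 0.1 rad and angle between the x axis of mcb_red_c and the x axis of bay_red, either way round below 0.4 rad and linear speed of each of mcb_red, mcb_blue, mcb_green, mcb_yellow below 0.02 m/s and contact force between each of mcb_red, mcb_blue, mcb_green, mcb_yellow and the fingers below 0.05 N and x of mcb_blue_c in the frame of bay_blue between -0.016 and 0.016 m and y of mcb_blue_c in the frame of bay_blue between -0.016 and 0.016 m and z of mcb_blue_c in the frame of bay_blue between 0.036 and 0.044 m and angle between the x axis of mcb_blue_c and the x axis of bay_blue, either way round below 0.4 rad and x of mcb_green_c in the frame of bay_green between -0.016 and 0.016 m and y of mcb_green_c in the frame of bay_green between -0.016 and 0.016 m and z of mcb_green_c in the frame of bay_green between 0.036 and 0.044 m and angle between the x axis of mcb_green_c and the x axis of bay_green, either way round below 0.4 rad and x of mcb_yellow_c in the frame of bay_yellow between -0.016 and 0.016 m and y of mcb_yellow_c in the frame of bay_yellow between -0.016 and 0.016 m and z of mcb_yellow_c in the frame of bay_yellow between 0.036 and 0.044 m and angle between the x axis of mcb_yellow_c and the x axis of bay_yellow, either way round below 0.4 rad and distance of each of iso_red_c, iso_blue_c from where it was at the start of the episode below 0.03 m); the robot touches nothing.
It fails at once if a dark isolator is pushed or carried more than 30 mm from where it lay (distance of any of iso_red_c, iso_blue_c from where it was at the start of the episode above 0.03 m).
It fails at once if a breaker is dropped: it moves freely, out of the fingers, faster than 0.7 m/s (a fall of some 25 mm) ((contact force between mcb_red and the fingers below 0.01 N and linear speed of mcb_red above 0.7 m/s) or (contact force between mcb_blue and the fingers below 0.01 N and linear speed of mcb_blue above 0.7 m/s) or (contact force between mcb_green and the fingers below 0.01 N and linear speed of mcb_green above 0.7 m/s) or (contact force between mcb_yellow and the fingers below 0.01 N and linear speed of mcb_yellow above 0.7 m/s)).
It also fails if it takes over 112 s, if anything falls off the work surface, if the arm or the gripper's body presses on something with over 40 N, if the wrist force passes 120 N, or if a joint passes its speed limit or range.

## Working session

There is one attempt and no reset: what is moved stays moved. The work goes in short steps, Python scripts to look and compute and a tool call to move; the robot and the scene stay as the last step left them, time stands still between calls to the robot, and variables do not carry over. Pictures are saved under pics/ and viewed, at most 14 in all, crops included, and the job is handed in when it is done.

Besides the shell and the picture viewer there is one more tool, called as name(argument=value, ...) on one line, values as JSON. step_arm: Moves the arm, as the interface text tells. Its arguments: {"type":"object","properties":{"increments":{"type":"array","items":{"type":"array","items":{"type":"number"}}}},"required":["increments"]}

```bash
mkdir -p pics; ls; python3 - <<'E'
from rig import robot,cams
import cv2
for n in ["top","side"]:
    cv2.imwrite(f"pics/{n}0.png",cams.get_image(n)[:,:,::-1])
    c=cams.get_calibration(n); print(n,c)
s=robot.state(); print(s["tcp_rot"],s["tool_pos"],s["clock"])
E
```

```text
pics
top {'intrinsics': array([[364.27115139,   0.        , 251.57673356],
       [  0.        , 364.27115139, 196.79814501],
       [  0.        ,   0.        ,   1.        ]]), 'position': array([ 0.377477  , -0.01567033,  1.0525171 ]), 'orientation': array([[-0.01497157,  0.98978451, -0.14178324],
       [-0.99983251, -0.01631222, -0.00829803],
       [-0.01052606,  0.14163525,  0.98986295]])}
side {'intrinsics': array([[361.0117019 ,   0.        , 250.56145741],
       [  0.        , 361.0117019 , 189.66586889],
       [  0.        ,   0.        ,   1.        ]]), 'position': array([0.4354512 , 0.58937357, 0.61403401]), 'orientation': array([[-0.99250488,  0.06872208, -0.10105118],
       [-0.12113137, -0.66260189,  0.73911158],
       [-0.01616342,  0.74581231,  0.66596001]])}
[[ 9.62209316e-01  2.72310891e-01 -1.03379939e-04]
 [ 2.72310661e-01 -9.62207850e-01  1.71963304e-03]
 [ 3.68801817e-04 -1.68279839e-03 -9.99998516e-01]] [ 0.15654063 -0.55302353  0.40380299] 0.1
```

View pics/top0.png

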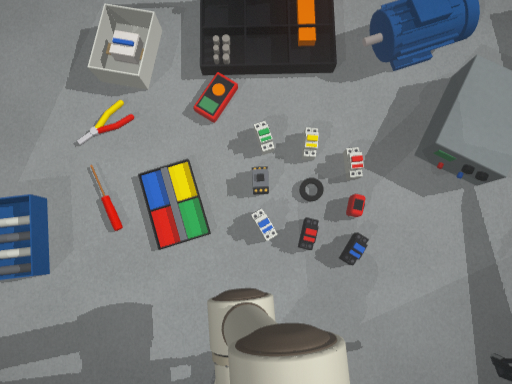

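View pics/side0.png

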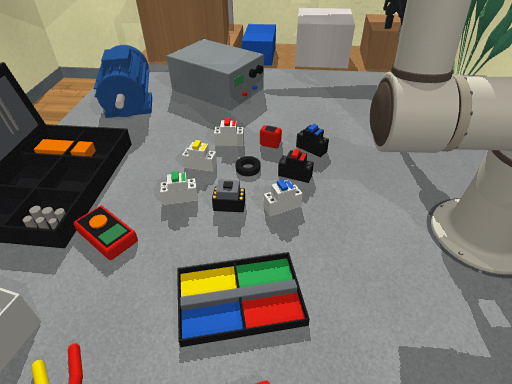

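The top view shows the tray around (174,203), white breakers at green (264,136), yellow (312,142), red (355,162) and blue (264,225), and black isolators at (309,233) and (354,249). The side view confirms everything is upright and clear. I'll fit the shape model to the silhouettes.

```bash
cat > h.py <<'E'
import numpy as np, cv2
from scipy.optimize import minimize
def proj(P,c):
    q=(np.asarray(P)-c["position"])@c["orientation"]; q=q*[1,-1,-1]
    u=q@c["intrinsics"].T; return u[:,:2]/u[:,2:]
def back(uv,z,c):
    d=np.linalg.inv(c["intrinsics"])@[uv[0],uv[1],1]; d=c["orientation"]@(d*[1,-1,-1])
    p=c["position"]; return p+d*(z-p[2])/d[2]
def box(l,w,z0,z1): return np.array([[x,y,z] for x in(-l/2,l/2) for y in(-w/2,w/2) for z in(z0,z1)])
PARTS=[box(.085,.036,0,.044),box(.046,.036,.0,.066)]
def sil(x,y,a,c,shape,s=4,z=0):
    m=np.zeros((shape[0]*s,shape[1]*s),np.uint8); R=np.array([[np.cos(a),-np.sin(a)],[np.sin(a),np.cos(a)]])
    for B in PARTS:
        P=B.copy(); P[:,:2]=P[:,:2]@R.T+[x,y]; P[:,2]+=z
        h=cv2.convexHull(((proj(P,c)+.5)*s).astype(np.float32)); cv2.fillConvexPoly(m,np.round(h*16).astype(np.int32),1,shift=4)
    return cv2.resize(m.astype(np.float32),(shape[1],shape[0]),interpolation=cv2.INTER_AREA)
def colmask(im,name):
    h=cv2.cvtColor(im,cv2.COLOR_RGB2HSV); H,S,V=[h[...,i].astype(int) for i in range(3)]
    lo={"red":(H<8)|(H>172),"yellow":(H>20)&(H<35),"green":(H>50)&(H<80),"blue":(H>100)&(H<125)}[name]
    return lo&(S>120)&(V>70)
E
cat > m.py <<'E'
from h import *
from rig import cams
im=cv2.cvtColor(cv2.imread("pics/top0.png"),cv2.COLOR_BGR2RGB); c=cams.get_calibration("top")
bays={}
for n in["red","yellow","green","blue"]:
    m=np.zeros(im.shape[:2],bool); m[155:252,135:215]=1
    m&=colmask(im,n); k=cv2.connectedComponentsWithStats(m.astype(np.uint8)); i=1+np.argmax(k[2][1:,4])
    pts=np.argwhere(k[1]==i)[:,::-1].astype(np.float32)
    r=cv2.minAreaRect(np.array([back(p,.006,c)[:2]*1000 for p in pts],np.float32))
    bays[n]=back(k[3][i],.006,c); print(n,bays[n].round(4),np.round(r,1) if 0 else r)
vis=im.copy()
for n,(u,v) in dict(green=(264,136),yellow=(312,142),red=(355,162),blue=(264,225)).items():
    w=26; y0,x0=v-w,u-w; sub=im[y0:v+w,x0:u+w]
    white=(sub.min(2)>165)|colmask(sub,n)
    lab=cv2.connectedComponentsWithStats(cv2.morphologyEx(white.astype(np.uint8),cv2.MORPH_CLOSE,np.ones((3,3))))
    i=1+np.argmax(lab[2][1:,4]); M=(lab[1]==i).astype(np.float32)
    cc=dict(c); K=c["intrinsics"].copy(); K[0,2]-=x0; K[1,2]-=y0; cc["intrinsics"]=K
    p0=back(lab[3][i]*1,.045,cc)
    best=min((minimize(lambda p:np.abs(sil(p[0]/100,p[1]/100,p[2],cc,M.shape)-M).sum(),[p0[0]*100,p0[1]*100,a],method="Nelder-Mead",options=dict(initial_simplex=np.array([[0,0,0],[.8,0,0],[0,.8,0],[0,0,.3]])+[p0[0]*100,p0[1]*100,a])) for a in(-.8,-.4,0,.4,.8,1.2)),key=lambda r:r.fun)
    cm=np.argwhere(colmask(sub,n)).mean(0)[::-1]
    print(n,best.x.round(3),round(best.fun,1),M.sum(),"colour centre@.07",back(cm,.070,cc).round(4))
    s=sil(best.x[0]/100,best.x[1]/100,best.x[2],c,im.shape[:2]); cs,_=cv2.findContours((s>.5).astype(np.uint8),0,2); cv2.drawContours(vis,cs,-1,(255,0,255),1)
cv2.imwrite("pics/fit.png",cv2.resize(vis[110:270,235:375],None,fx=4,fy=4,interpolation=0)[:600,:,::-1])
E
python3 m.py
```

```text
red [0.4458 0.2434 0.006 ] ((446.2799072265625, 243.57752990722656), (109.04216003417969, 60.22024154663086), 16.687177658081055)
yellow [0.5771 0.1953 0.006 ] ((577.5427856445312, 195.4374237060547), (109.19403839111328, 61.39643096923828), 16.79292869567871)
green [0.4692 0.1638 0.006 ] ((469.75640869140625, 163.96827697753906), (106.65674591064453, 59.41039276123047), 16.37453269958496)
blue [0.5539 0.2753 0.006 ] ((554.4619140625, 275.3674011230469), (107.3348159790039, 59.792076110839844), 16.68425941467285)
green [70.396 -4.451  0.234] 144.6 327.0 colour centre@.07 [ 0.6954 -0.0456  0.07  ]
yellow [ 68.361 -17.853  -0.26 ] 244.9 230.0 colour centre@.07 [ 0.6751 -0.1771  0.07  ]
red [ 6.2391e+01 -3.0334e+01 -5.8000e-02] 258.4 316.0 colour centre@.07 [ 0.6133 -0.2991  0.07  ]
blue [44.642 -4.088  0.53 ] 71.9 366.0 colour centre@.07 [ 0.4421 -0.0419  0.07  ]
```

View pics/fit.png

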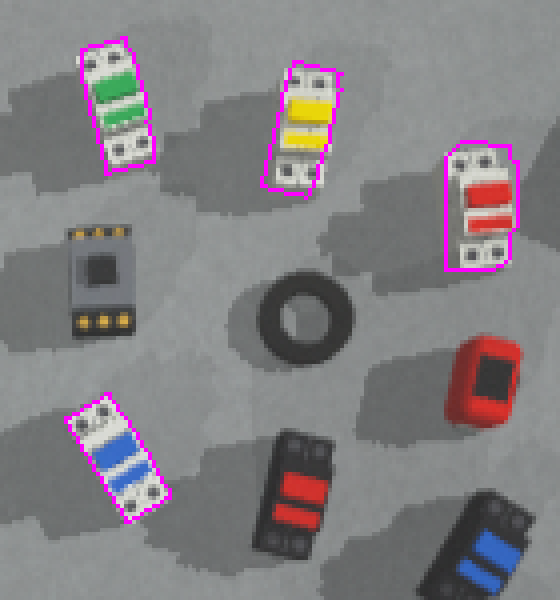

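Blue and green fit well. Yellow and red are rough because their shaded sides were missed, so I'll refine each one from the wrist camera. Next I'll go above blue.

step_arm(increments=[[100,0.55,0.98,0,0,0,0.3],[100,0.55,0.98,0,0,0,0.3],[100,0.55,0.98,0,0,0,0.3],[100,0.55,0.98,0,0,0,0.3],[100,0.55,0.98,0,0,0,0.3],[100,0.55,0.98,0,0,0,0.3],[100,0.55,0.98,0,0,0,0.3],[100,0.55,0.98,0,0,0,0],[100,0.55,0.98,0,0,0,0],[100,0.55,0.98,0,0,0,0]])

```text
clock: 1.1
tool_pos: [0.3769, -0.1594, 0.4045]
tcp_rot: [[0.864, 0.503, 0.0], [0.503, -0.864, -0.0], [0.0, 0.0, -1.0]]
force: [0.4, -0.3, 0.8]
grip_width: 0.0854
grip_force: 0.0
```

step_arm(increments=[[100,0.55,0.98,-0.5,0,0,0],[100,0.55,0.98,-0.5,0,0,0],[100,0.55,0.98,-0.5,0,0,0],[100,0,0,0,0,0,0],[100,0,0,0,0,0,0]])

```text
clock: 1.6
tool_pos: [0.4424, -0.0427, 0.3438]
tcp_rot: [[0.862, 0.506, -0.002], [0.506, -0.863, 0.0], [-0.002, -0.002, -1.0]]
force: [-0.4, -0.8, -0.5]
grip_width: 0.0855
grip_force: 0.0
```

```bash
cat > look.py <<'E'
import sys; from rig import robot,cams; import cv2,numpy as np,pickle
n=sys.argv[1]; s=robot.state(); c=cams.get_calibration("wrist"); im=cams.get_image("wrist")
cv2.imwrite(f"pics/{n}.png",im[:,:,::-1]); pickle.dump((c,s),open(f"{n}.pkl","wb"))
R=s["tcp_rot"]; print(s["clock"],s["tool_pos"].round(4),"yaw",np.arctan2(R[1,0],R[0,0]).round(3),"tilt",R[:2,2].round(4)); print("cam in tool",(R.T@(c["position"]-s["tool_pos"])).round(4))
E
python3 look.py w_blue
```

```text
1.6 [ 0.4424 -0.0427  0.3438] yaw 0.531 tilt [-0.0022  0.0004]
cam in tool [0.0759 0.0001 0.0301]
```

View pics/w_blue.png

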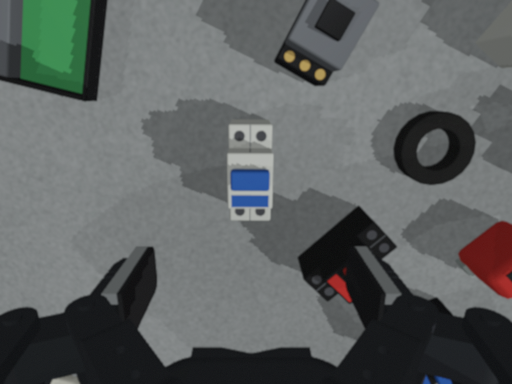

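The wrist view shows blue centred at (250,172) and aligned. The red isolator is to its lower right, with its corner at (300,260). I'll fit blue and check finger clearance.

```bash
cat > fit.py <<'E'
import sys,pickle; from h import *
def fit(n,col,x,y,a,z=0,save=True):
    c,s=pickle.load(open(f"{n}.pkl","rb")); im=cv2.cvtColor(cv2.imread(f"pics/{n}.png"),cv2.COLOR_BGR2RGB)
    u0=proj([[x,y,.05+z]],c)[0].astype(int); w=75; x0,y0=max(u0[0]-w,0),max(u0[1]-w,0); sub=im[y0:y0+2*w,x0:x0+2*w]
    f=sub.astype(int); m=((f.min(2)>160)&(f.max(2)-f.min(2)<40))|colmask(sub,col)
    lab=cv2.connectedComponentsWithStats(cv2.morphologyEx(m.astype(np.uint8),cv2.MORPH_CLOSE,np.ones((9,9))))
    i=1+np.argmax(lab[2][1:,4]); M=(lab[1]==i).astype(np.float32)
    cc=dict(c); K=c["intrinsics"].copy(); K[0,2]-=x0; K[1,2]-=y0; cc["intrinsics"]=K
    cost=lambda p:np.abs(sil(p[0]/100,p[1]/100,p[2],cc,M.shape,2,z)-M).sum()
    S=np.array([[0,0,0],[1,0,0],[0,1,0],[0,0,.2]])+[x*100-.3,y*100-.3,a-.05]
    r=minimize(cost,S[0],method="Nelder-Mead",options=dict(initial_simplex=S)); r=minimize(cost,r.x,method="Nelder-Mead",options=dict(initial_simplex=S-S[0]+r.x))
    cs,_=cv2.findContours((sil(*(r.x/[100,100,1]),cc,M.shape,2,z)>.5).astype(np.uint8),0,2); v=sub.copy(); cv2.drawContours(v,cs,-1,(255,0,255),1)
    cv2.imwrite(f"pics/f_{n}.png",cv2.resize(v,None,fx=3,fy=3)[:,:,::-1])
    p=r.x/[100,100,1]; t=s["tool_pos"]; yaw=np.arctan2(s["tcp_rot"][1,0],s["tcp_rot"][0,0])
    print(col,p.round(4),"err/px",r.fun.round(),M.sum(),"units dxyz to graspTCP z.",((p[0]-t[0])/.04).round(2),((p[1]-t[1])/.04).round(2),"yaw",((p[2]-yaw)/.12).round(2)); return p
if __name__=="__main__": fit(sys.argv[1],sys.argv[2],*map(float,sys.argv[3:6]))
E
python3 fit.py w_blue blue .445 -.041 .53
python3 - <<'E'
from h import *; import pickle
c,s=pickle.load(open("w_blue.pkl","rb"))
b=np.array([.445,-.041]);a=.53;R=np.array([[np.cos(a),-np.sin(a)],[np.sin(a),np.cos(a)]])
for uv in [(300,260),(298,255),(360,208),(325,300)]: print(((back(uv,.044,c)[:2]-b)@R).round(3))
E
```

```text
blue [ 0.444  -0.0406  0.5278] err/px 1324.0 3196.0 units dxyz to graspTCP z. 0.04 0.05 yaw -0.02
[-0.08  -0.046]
[-0.075 -0.043]
[-0.029 -0.096]
[-0.124 -0.072]
```

View pics/f_w_blue.png

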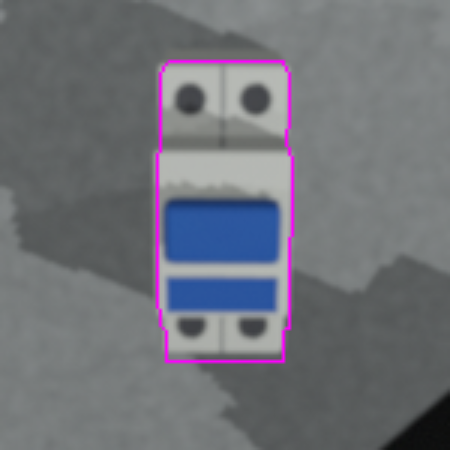

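The fit is tight and the isolator is clear of the fingers. Now I'll descend 148 mm and grip.

step_arm(increments=[[75,0.04,0.05,-0.7,0,0,0],[75,0,0,-0.8,0,0,0],[75,0,0,-0.8,0,0,0],[75,0,0,-0.7,0,0,0],[75,0,0,-0.4,0,0,0],[75,0,0,-0.3,0,0,0],[75,0,0,0,0,0,0],[0,0,0,0,0,0,0],[0,0,0,0,0,0,0],[0,0,0,0,0,0,0]])

```text
clock: 2.65
tool_pos: [0.445, -0.0421, 0.1981]
tcp_rot: [[0.864, 0.504, 0.003], [0.504, -0.864, -0.001], [0.002, 0.002, -1.0]]
force: [-0.2, -0.0, 4.3]
grip_width: 0.0354
grip_force: 61.2
```

step_arm(increments=[[0,0,0,0,0,0,0],[0,0,0,0,0,0,0]])

```text
clock: 2.85
tool_pos: [0.445, -0.042, 0.1981]
tcp_rot: [[0.864, 0.504, 0.002], [0.504, -0.864, -0.001], [0.001, 0.002, -1.0]]
force: [-1.8, -1.0, 6.3]
grip_width: 0.0354
grip_force: 61.2
```

step_arm(increments=[[0,0,0,0.5,0,0,0],[0,0,0,0.7,0,0,0],[0,0,0,0.8,0,0,0],[0,0.3,0.88,0.5,0,0,-0.3],[0,0.3,0.88,0,0,0,-0.3],[0,0.3,0.88,0,0,0,-0.3],[0,0.3,0.88,0,0,0,-0.3],[0,0.3,0.88,0,0,0,-0.3],[0,0.3,0.88,0,0,0,-0.3],[0,0.3,0.88,0,0,0,-0.2]])

```text
clock: 3.85
tool_pos: [0.5281, 0.2064, 0.2963]
tcp_rot: [[0.959, 0.283, -0.001], [0.283, -0.959, -0.0], [-0.001, 0.0, -1.0]]
force: [-0.1, -1.1, -1.8]
grip_width: 0.0352
grip_force: 60.7
```

step_arm(increments=[[0,0.3,0.88,0,0,0,0],[0,0.3,0.88,0,0,0,0],[0,0,0,0,0,0,0],[0,0,0,0,0,0,0]])

```text
clock: 4.25
tool_pos: [0.5517, 0.2758, 0.2959]
tcp_rot: [[0.958, 0.286, -0.001], [0.286, -0.958, -0.001], [-0.002, 0.0, -1.0]]
force: [-0.1, -0.5, -3.0]
grip_width: 0.0353
grip_force: 61.0
```

```bash
python3 look.py w_tray
```

```text
4.25 [0.5517 0.2758 0.2959] yaw 0.29 tilt [-0.0014 -0.0008]
cam in tool [ 0.0759 -0.0001  0.0301]
```

View pics/w_tray.png

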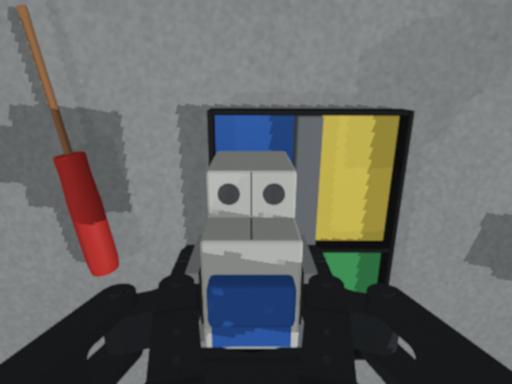

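The breaker is held level over the blue bay. The tray's far edge runs from (208,109) to (413,111), and I'll use it to check the bay position.

```bash
python3 - <<'E'
from h import *; import pickle
c,s=pickle.load(open("w_tray.pkl","rb"))
L,R=back((208,109),.022,c)[:2],back((413,111),.022,c)[:2]
v=L-R; a=np.arctan2(-v[0],v[1]); print(np.linalg.norm(v),"yaw",a)
X=np.array([np.cos(a),np.sin(a)]);Y=np.array([-np.sin(a),np.cos(a)]); m=(L+R)/2
for n,sy,d in [("blue",1,58),("yellow",-1,58),("red",1,170),("green",-1,170)]: print(n,(m-X*d/1000+Y*sy*.041).round(4))
E
```

```text
0.14970720643976773 yaw 0.2795199861883755
blue [0.5551 0.2746]
yellow [0.5777 0.1958]
red [0.4474 0.2437]
green [0.47   0.1649]
```

step_arm(increments=[[0,0.07,-0.02,-0.5,0,0,0],[0,0,0,-0.7,0,0,0],[0,0,0,-0.5,0,0,0],[0,0,0,-0.3,0,0,0],[0,0,0,-0.15,0,0,0],[0,0,0,-0.08,0,0,0],[0,0,0,0,0,0,0],[0,0,0,0,0,0,0]])

```text
clock: 5.1
tool_pos: [0.5555, 0.2744, 0.2086]
tcp_rot: [[0.959, 0.284, 0.002], [0.284, -0.959, 0.0], [0.002, 0.0, -1.0]]
force: [0.7, -0.1, -2.9]
grip_width: 0.0351
grip_force: 61.1
```

step_arm(increments=[[0,0,0,-0.07,0,0,0],[0,0,0,0,0,0,0]])

```text
clock: 5.3
tool_pos: [0.555, 0.2744, 0.2049]
tcp_rot: [[0.959, 0.284, 0.0], [0.284, -0.959, 0.0], [0.0, -0.0, -1.0]]
force: [1.2, 0.0, -3.7]
grip_width: 0.0356
grip_force: 61.1
```

step_arm(increments=[[0,0,0,-0.03,0,0,0],[0,0,0,0,0,0,0]])

```text
clock: 5.5
tool_pos: [0.5551, 0.2745, 0.2042]
tcp_rot: [[0.959, 0.284, 0.0], [0.284, -0.959, 0.0], [0.0, 0.0, -1.0]]
force: [-2.9, -0.9, 2.4]
grip_width: 0.0355
grip_force: 61.4
```

Contact felt; releasing, lifting and heading for green.

step_arm(increments=[[80,0,0,0,0,0,0],[80,0,0,0,0,0,0],[80,0,0,0,0,0,0],[80,0,0,0.5,0,0,0],[80,0,0,1,0,0,0],[80,0,0,1,0,0,0],[80,0.4,-0.89,1,0,0,0],[80,0.4,-0.89,0,0,0,0],[80,0.4,-0.89,0,0,0,-0.2],[80,0.4,-0.89,0,0,0,-0.2]])

```text
clock: 6.5
tool_pos: [0.6178, 0.1344, 0.3399]
tcp_rot: [[0.972, 0.237, 0.001], [0.237, -0.972, 0.0], [0.001, 0.0, -1.0]]
force: [0.1, -0.2, -0.3]
grip_width: 0.0684
grip_force: 0.0
```

step_arm(increments=[[80,0.4,-0.89,0,0,0,0],[80,0.4,-0.89,0,0,0,0],[80,0.4,-0.89,0,0,0,0],[80,0.4,-0.89,0,0,0,0],[80,0.4,-0.89,0,0,0,0],[80,0,0,0,0,0,0],[80,0,0,0,0,0,0]])

```text
clock: 7.2
tool_pos: [0.6973, -0.0431, 0.339]
tcp_rot: [[0.972, 0.236, -0.0], [0.236, -0.972, 0.001], [-0.0, -0.001, -1.0]]
force: [-0.7, 1.1, -0.2]
grip_width: 0.0683
grip_force: 0.0
```

```bash
python3 look.py w_green; python3 fit.py w_green green .702 -.0445 .23; python3 - <<'E'
import cv2,numpy as np
from rig import cams
a=cv2.imread("pics/w_green.png");b=cv2.imread("pics/f_w_green.png")
t=cams.get_image("top")[150:255,130:215,::-1]
b=cv2.resize(b,(288,288)); t=cv2.resize(t,(233,288))
cv2.imwrite("pics/c_green.png",np.hstack([cv2.resize(a,(384,288))[:,:384][:, :275],b,t]))
E
```

```text
7.2 [ 0.6973 -0.0431  0.339 ] yaw 0.238 tilt [-0.0003  0.0005]
cam in tool [ 0.0759 -0.0001  0.0301]
green [ 0.6956 -0.0442  0.2909] err/px 1207.0 3443.0 units dxyz to graspTCP z. -0.04 -0.03 yaw 0.44
```

View pics/c_green.png

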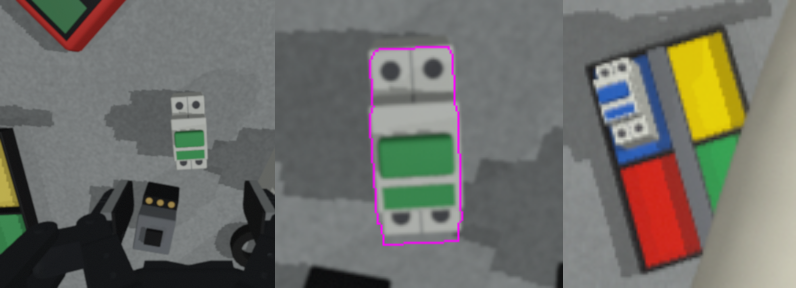

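Green's fit is tight at yaw 0.29, and blue stands well in its bay in the top view. Now gripping green.

step_arm(increments=[[75,-0.04,-0.03,-0.7,0,0,0.44],[75,0,0,-0.8,0,0,0],[75,0,0,-0.8,0,0,0],[75,0,0,-0.7,0,0,0],[75,0,0,-0.35,0,0,0],[75,0,0,-0.2,0,0,0],[75,0,0,0,0,0,0],[0,0,0,0,0,0,0],[0,0,0,0,0,0,0],[0,0,0,0,0,0,0]])

```text
clock: 8.3
tool_pos: [0.6966, -0.0437, 0.1995]
tcp_rot: [[0.958, 0.288, 0.004], [0.288, -0.958, -0.001], [0.003, 0.002, -1.0]]
force: [0.9, 0.0, 5.0]
grip_width: 0.0353
grip_force: 60.7
```

step_arm(increments=[[0,0,0,0,0,0,0],[0,0,0,0,0,0,0]])

```text
clock: 8.5
tool_pos: [0.6966, -0.0437, 0.1995]
tcp_rot: [[0.957, 0.288, 0.004], [0.288, -0.958, -0.001], [0.003, 0.002, -1.0]]
force: [-0.4, -0.1, 6.3]
grip_width: 0.0354
grip_force: 60.8
```

step_arm(increments=[[0,0,0,0.5,0,0,0],[0,0,0,0.8,0,0,0],[0,0,0,0.8,0,0,0],[0,-0.4,0.37,0.4,0,0,0],[0,-0.8,0.73,0,0,0,0],[0,-0.8,0.73,0,0,0,0],[0,-0.8,0.73,0,0,0,0],[0,-0.8,0.73,0,0,0,0],[0,-0.8,0.73,0,0,0,0],[0,-0.8,0.73,0,0,0,0]])

```text
clock: 9.5
tool_pos: [0.4859, 0.1474, 0.2969]
tcp_rot: [[0.958, 0.288, -0.001], [0.288, -0.958, 0.0], [-0.001, -0.0, -1.0]]
force: [0.9, -0.5, -2.2]
grip_width: 0.0353
grip_force: 60.4
```

step_arm(increments=[[0,-0.48,0.45,0,0,0,0],[0,0,0,-0.5,0,0,0],[0,0,0,-0.7,0,0,0],[0,0,0,-0.4,0,0,0],[0,0,0,-0.2,0,0,0],[0,0,0,0,0,0,0],[0,0,0,0,0,0,0]])

```text
clock: 10.2
tool_pos: [0.4689, 0.1645, 0.226]
tcp_rot: [[0.958, 0.288, 0.001], [0.288, -0.958, 0.0], [0.001, 0.0, -1.0]]
force: [0.2, -0.7, -1.4]
grip_width: 0.0356
grip_force: 60.5
```

step_arm(increments=[[0,0,0,-0.3,0,0,0],[0,0,0,-0.15,0,0,0],[0,0,0,0,0,0,0],[0,0,0,0,0,0,0]])

```text
clock: 10.6
tool_pos: [0.4684, 0.1645, 0.2071]
tcp_rot: [[0.958, 0.288, -0.0], [0.288, -0.958, -0.0], [-0.0, -0.0, -1.0]]
force: [0.3, -0.4, -1.6]
grip_width: 0.0353
grip_force: 60.5
```

step_arm(increments=[[0,0,0,-0.05,0,0,0],[0,0,0,0,0,0,0]])

```text
clock: 10.8
tool_pos: [0.4687, 0.1645, 0.2056]
tcp_rot: [[0.957, 0.288, 0.001], [0.288, -0.957, 0.0], [0.001, 0.0, -1.0]]
force: [0.4, -0.5, -1.3]
grip_width: 0.0356
grip_force: 60.6
```

step_arm(increments=[[0,0,0,-0.02,0,0,0],[80,0,0,0,0,0,0],[80,0,0,0,0,0,0],[80,0,0,0,0,0,0],[80,0,0,0.5,0,0,0],[80,0,0,1,0,0,0],[80,0,0,1,0,0,0],[80,0.57,-0.94,0.9,0,0,-0.4],[80,0.57,-0.94,0,0,0,-0.4],[80,0.57,-0.94,0,0,0,-0.4]])

```text
clock: 11.8
tool_pos: [0.5351, 0.0551, 0.3381]
tcp_rot: [[0.989, 0.147, 0.004], [0.147, -0.989, -0.0], [0.004, 0.001, -1.0]]
force: [-0.4, -0.1, -0.6]
grip_width: 0.0685
grip_force: 0.0
```

step_arm(increments=[[80,0.57,-0.94,0,0,0,-0.4],[80,0.57,-0.94,0,0,0,-0.4],[80,0.57,-0.94,0,0,0,-0.4],[80,0.57,-0.94,0,0,0,-0.4],[80,0.57,-0.94,0,0,0,0],[80,0.57,-0.94,0,0,0,0],[80,0,0,0,0,0,0],[80,0,0,0,0,0,0]])

```text
clock: 12.6
tool_pos: [0.671, -0.1702, 0.3353]
tcp_rot: [[0.999, -0.045, -0.001], [-0.045, -0.999, 0.001], [-0.001, -0.001, -1.0]]
force: [-0.1, -0.4, 0.0]
grip_width: 0.0683
grip_force: 0.0
```

```bash
cat > v.py <<'E'
import cv2,numpy as np,sys
from rig import cams
n=sys.argv[1]
a=cv2.imread(f"pics/w_{n}.png");b=cv2.imread(f"pics/f_w_{n}.png")
t=cams.get_image("top")[150:255,130:215,::-1]
cv2.imwrite(f"pics/c_{n}.png",np.hstack([cv2.resize(a,(384,288))[:,60:335],cv2.resize(b,(288,288)),cv2.resize(t,(233,288))]))
E
python3 look.py w_yellow; python3 fit.py w_yellow yellow .676 -.176 -.06; python3 v.py yellow
```

```text
12.6 [ 0.671  -0.1702  0.3353] yaw -0.045 tilt [-0.001   0.0008]
cam in tool [ 0.0758 -0.0002  0.0301]
yellow [ 0.6764 -0.1764 -0.1038] err/px 936.0 3891.0 units dxyz to graspTCP z. 0.14 -0.16 yaw -0.49
```

View pics/c_yellow.png

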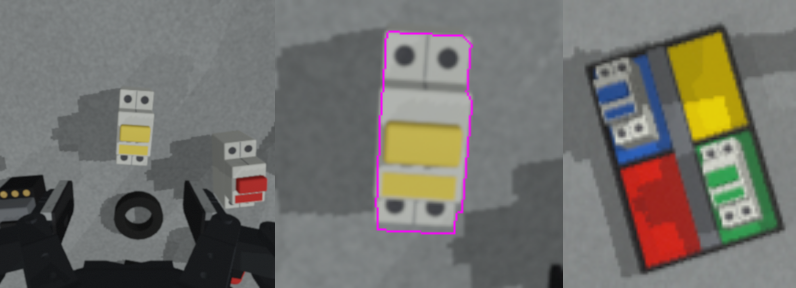

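Green and blue sit in their bays and yellow's fit is tight. Now gripping yellow.

step_arm(increments=[[75,0.14,-0.16,-0.7,0,0,-0.49],[75,0,0,-0.8,0,0,0],[75,0,0,-0.8,0,0,0],[75,0,0,-0.6,0,0,0],[75,0,0,-0.35,0,0,0],[75,0,0,-0.22,0,0,0],[75,0,0,0,0,0,0],[0,0,0,0,0,0,0],[0,0,0,0,0,0,0],[0,0,0,0,0,0,0]])

```text
clock: 13.7
tool_pos: [0.6773, -0.1762, 0.1994]
tcp_rot: [[0.995, -0.102, 0.003], [-0.102, -0.995, -0.001], [0.003, 0.001, -1.0]]
force: [0.6, -1.0, 3.2]
grip_width: 0.0352
grip_force: 60.8
```

step_arm(increments=[[0,0,0,0,0,0,0],[0,0,0,0,0,0,0]])

```text
clock: 13.9
tool_pos: [0.6773, -0.1762, 0.1994]
tcp_rot: [[0.995, -0.102, 0.003], [-0.102, -0.995, -0.001], [0.003, 0.001, -1.0]]
force: [-0.2, -0.5, 5.7]
grip_width: 0.0352
grip_force: 60.9
```

step_arm(increments=[[0,0,0,0.5,0,0,0],[0,0,0,0.8,0,0,0],[0,0,0,0.8,0,0,0],[0,-0.25,0.93,0.4,0,0,0.33],[0,-0.25,0.93,0,0,0,0.33],[0,-0.25,0.93,0,0,0,0.33],[0,-0.25,0.93,0,0,0,0.33],[0,-0.25,0.93,0,0,0,0.33],[0,-0.25,0.93,0,0,0,0.33],[0,-0.25,0.93,0,0,0,0.33]])

```text
clock: 14.9
tool_pos: [0.6054, 0.0861, 0.2965]
tcp_rot: [[0.984, 0.176, -0.002], [0.176, -0.984, 0.0], [-0.002, -0.0, -1.0]]
force: [-0.2, 0.4, -2.0]
grip_width: 0.0353
grip_force: 60.7
```

step_arm(increments=[[0,-0.25,0.93,0,0,0,0.33],[0,-0.25,0.93,0,0,0,0.33],[0,-0.25,0.93,0,0,0,0.33],[0,0,0,-0.4,0,0,0],[0,0,0,-0.6,0,0,0],[0,0,0,-0.5,0,0,0],[0,0,0,-0.3,0,0,0],[0,0,0,0,0,0,0],[0,0,0,0,0,0,0]])

```text
clock: 15.8
tool_pos: [0.5768, 0.1959, 0.2256]
tcp_rot: [[0.957, 0.289, 0.0], [0.289, -0.957, -0.0], [0.0, 0.0, -1.0]]
force: [0.8, -0.5, -2.6]
grip_width: 0.0356
grip_force: 60.9
```

Target z is about 0.2054.

step_arm(increments=[[0,0,0,-0.3,0,0,0],[0,0,0,-0.14,0,0,0],[0,0,0,0,0,0,0],[0,0,0,0,0,0,0]])

```text
clock: 16.2
tool_pos: [0.5765, 0.1962, 0.2076]
tcp_rot: [[0.957, 0.29, -0.0], [0.29, -0.957, -0.0], [-0.0, -0.0, -1.0]]
force: [-0.5, 0.3, -3.1]
grip_width: 0.035
grip_force: 60.9
```

step_arm(increments=[[0,0,0,-0.05,0,0,0],[0,0,0,0,0,0,0]])

```text
clock: 16.4
tool_pos: [0.5766, 0.1962, 0.2058]
tcp_rot: [[0.957, 0.29, 0.0], [0.29, -0.957, 0.0], [0.0, 0.0, -1.0]]
force: [0.6, -0.3, -2.8]
grip_width: 0.0354
grip_force: 60.9
```

step_arm(increments=[[0,0,0,-0.02,0,0,0],[80,0,0,0,0,0,0],[80,0,0,0,0,0,0],[80,0,0,0,0,0,0],[80,0,0,0.5,0,0,0],[80,0,0,1,0,0,0],[80,0,0,1,0,0,0],[80,0.07,-0.96,0.9,0,0,-0.3],[80,0.07,-0.96,0,0,0,-0.3],[80,0.07,-0.96,0,0,0,-0.3]])

```text
clock: 17.4
tool_pos: [0.5853, 0.082, 0.3415]
tcp_rot: [[0.983, 0.184, 0.004], [0.184, -0.983, -0.0], [0.004, 0.001, -1.0]]
force: [-0.1, -0.0, 0.0]
grip_width: 0.0687
grip_force: 0.0
```

step_arm(increments=[[80,0.07,-0.96,0,0,0,-0.3],[80,0.07,-0.96,0,0,0,-0.3],[80,0.07,-0.96,0,0,0,-0.3],[80,0.07,-0.96,0,0,0,-0.2],[80,0.07,-0.96,0,0,0,0],[80,0.07,-0.96,0,0,0,0],[80,0.07,-0.96,0,0,0,0],[80,0.07,-0.96,0,0,0,0],[80,0.07,-0.96,0,0,0,0],[80,0.07,-0.96,0,0,0,0]])

```text
clock: 18.4
tool_pos: [0.6127, -0.3026, 0.3393]
tcp_rot: [[0.999, 0.054, 0.0], [0.054, -0.999, -0.0], [0.0, 0.0, -1.0]]
force: [0.7, -0.3, 1.1]
grip_width: 0.0684
grip_force: 0.0
```

step_arm(increments=[[80,0,0,0,0,0,0],[80,0,0,0,0,0,0]])

```text
clock: 18.6
tool_pos: [0.6126, -0.3017, 0.339]
tcp_rot: [[0.999, 0.052, 0.0], [0.052, -0.999, 0.0], [0.0, -0.0, -1.0]]
force: [-0.0, 0.2, 0.6]
grip_width: 0.0681
grip_force: 0.0
```

```bash
python3 look.py w_red; python3 fit.py w_red red .615 -.299 .05; python3 v.py red
```

```text
18.6 [ 0.6126 -0.3017  0.339 ] yaw 0.052 tilt [0.0001 0.0004]
cam in tool [ 0.0758 -0.0002  0.0301]
red [ 0.6144 -0.298   0.071 ] err/px 587.0 4080.0 units dxyz to graspTCP z. 0.04 0.09 yaw 0.16
```

View pics/c_red.png

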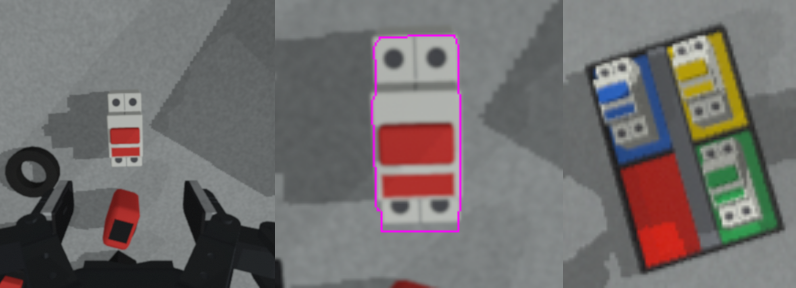

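Three are placed well and red's fit is tight. Now gripping red.

step_arm(increments=[[75,0.04,0.09,-0.7,0,0,0.16],[75,0,0,-0.8,0,0,0],[75,0,0,-0.8,0,0,0],[75,0,0,-0.7,0,0,0],[75,0,0,-0.35,0,0,0],[75,0,0,-0.2,0,0,0],[75,0,0,0,0,0,0],[0,0,0,0,0,0,0],[0,0,0,0,0,0,0],[0,0,0,0,0,0,0]])

```text
clock: 19.7
tool_pos: [0.6151, -0.298, 0.1993]
tcp_rot: [[0.997, 0.073, 0.003], [0.073, -0.997, -0.002], [0.003, 0.002, -1.0]]
force: [-0.1, 0.1, 4.4]
grip_width: 0.0353
grip_force: 60.7
```

step_arm(increments=[[0,0,0,0,0,0,0],[0,0,0,0,0,0,0]])

```text
clock: 19.9
tool_pos: [0.6152, -0.298, 0.1993]
tcp_rot: [[0.997, 0.073, 0.003], [0.073, -0.997, -0.002], [0.003, 0.002, -1.0]]
force: [-0.4, -0.3, 6.1]
grip_width: 0.0356
grip_force: 60.8
```

step_arm(increments=[[0,0,0,0.5,0,0,0],[0,0,0,0.8,0,0,0],[0,0,0,0.9,0,0,0],[0,-0.28,0.9,0.8,0,0,0.12],[0,-0.28,0.9,0,0,0,0.12],[0,-0.28,0.9,0,0,0,0.12],[0,-0.28,0.9,0,0,0,0.12],[0,-0.28,0.9,0,0,0,0.12],[0,-0.28,0.9,0,0,0,0.12],[0,-0.28,0.9,0,0,0,0.12]])

```text
clock: 20.9
tool_pos: [0.5349, -0.044, 0.3166]
tcp_rot: [[0.985, 0.173, -0.001], [0.173, -0.985, 0.0], [-0.001, -0.001, -1.0]]
force: [0.7, 0.2, -2.4]
grip_width: 0.0353
grip_force: 61.0
```

step_arm(increments=[[0,-0.28,0.9,0,0,0,0.12],[0,-0.28,0.9,0,0,0,0.12],[0,-0.28,0.9,0,0,0,0.12],[0,-0.28,0.9,0,0,0,0.12],[0,-0.28,0.9,0,0,0,0.12],[0,-0.28,0.9,0,0,0,0.12],[0,-0.28,0.9,0,0,0,0.12],[0,-0.28,0.9,0,0,0,0.12],[0,0,0,0,0,0,0],[0,0,0,0,0,0,0]])

```text
clock: 21.9
tool_pos: [0.4458, 0.243, 0.3167]
tcp_rot: [[0.958, 0.287, -0.001], [0.287, -0.958, -0.001], [-0.001, 0.0, -1.0]]
force: [1.0, 0.5, -2.2]
grip_width: 0.0352
grip_force: 61.3
```

step_arm(increments=[[0,0,0,-0.5,0,0,0],[0,0,0,-0.7,0,0,0],[0,0,0,-0.7,0,0,0],[0,0,0,-0.4,0,0,0],[0,0,0,-0.25,0,0,0],[0,0,0,-0.1,0,0,0],[0,0,0,0,0,0,0],[0,0,0,0,0,0,0]])

```text
clock: 22.7
tool_pos: [0.4471, 0.2425, 0.2121]
tcp_rot: [[0.959, 0.285, 0.002], [0.285, -0.959, 0.0], [0.002, 0.0, -1.0]]
force: [-0.2, 0.3, -2.0]
grip_width: 0.0352
grip_force: 61.3
```

step_arm(increments=[[0,0,0,-0.1,0,0,0],[0,0,0,-0.03,0,0,0],[0,0,0,0,0,0,0],[0,0,0,0,0,0,0]])

```text
clock: 23.1
tool_pos: [0.4464, 0.2426, 0.206]
tcp_rot: [[0.958, 0.285, 0.0], [0.285, -0.958, 0.0], [0.0, 0.0, -1.0]]
force: [0.4, -0.1, -2.8]
grip_width: 0.0353
grip_force: 61.3
```

step_arm(increments=[[0,0,0,-0.02,0,0,0],[80,0,0,0,0,0,0],[80,0,0,0,0,0,0],[80,0,0,0,0,0,0],[80,0,0,0.5,0,0,0],[80,0,0,1,0,0,0],[80,0,0,1,0,0,0],[80,0,0,1,0,0,0],[80,0,-0.9,0.5,0,0,0],[80,0,-0.9,0,0,0,0]])

```text
clock: 24.1
tool_pos: [0.4474, 0.1704, 0.3696]
tcp_rot: [[0.958, 0.287, 0.009], [0.287, -0.958, 0.001], [0.009, 0.002, -1.0]]
force: [-0.0, -1.2, -0.5]
grip_width: 0.0683
grip_force: 0.0
```

step_arm(increments=[[80,0,-0.9,0,0,0,0],[80,0,-0.9,0,0,0,0],[80,0,-0.9,0,0,0,0],[80,0,-0.9,0,0,0,0],[80,0,-0.9,0,0,0,0],[80,0,-0.9,0,0,0,0],[80,0,-0.9,0,0,0,0],[80,0,-0.9,0,0,0,0],[80,0,0,0,0,0,0],[80,0,0,0,0,0,0]])

```text
clock: 25.1
tool_pos: [0.4463, -0.1179, 0.3652]
tcp_rot: [[0.959, 0.283, 0.0], [0.283, -0.959, 0.0], [0.0, -0.0, -1.0]]
force: [0.3, 0.3, 0.4]
grip_width: 0.0685
grip_force: 0.0
```

```bash
python3 - <<'E'
from rig import cams; from h import *
t=cams.get_image("top"); s=cams.get_image("side"); c=cams.get_calibration("top")
B=dict(blue=(.5545,.275),yellow=(.5775,.1955),red=(.4465,.2435),green=(.4695,.1643))
t2=t.copy()
for p in B.values():
    cs,_=cv2.findContours((sil(*p,.288,c,t.shape[:2],4,.006)>.5).astype(np.uint8),0,2); cv2.drawContours(t2,cs,-1,(255,0,255),1)
k=lambda i:cv2.resize(i,(260,300))
cv2.imwrite("pics/end.png",np.hstack([k(t[150:255,130:220]),k(t2[150:255,130:220]),cv2.resize(s[180:350,160:330],(270,300))])[:,:,::-1])
E
```

```text
(no output)
```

View pics/end.png

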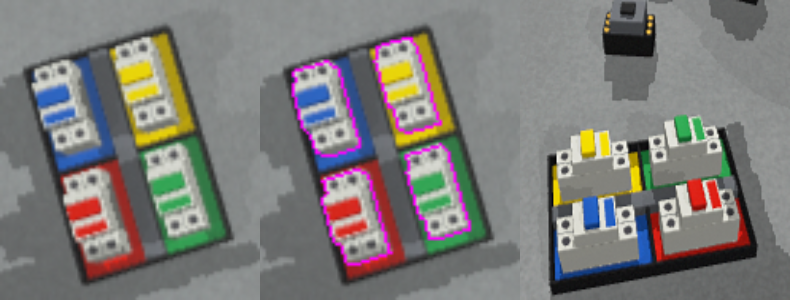

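All four breakers are upright in their own-colour bays, and their outlines match the target poses.

```bash
python3 -c "from rig import close_job; print(close_job())"
```

```text
the job is handed in; nothing more can be done
None
```

All four white breakers were set down upright in the bays matching their rocker colours, the black isolators were left alone, and the job was handed in after about 25 s of arm time; the hand-in returned no verdict.

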